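# Lay up a disc-diode stack on its heat sink

## Task

Lay up the rectifier stack on the heat sink, ready for its spring clamp: first put the straight copper bar flat on the sink, bolt-hole end outwards, and slide its other end under the bridge of the terminal until it is fully home against the stop. Then set, one on the other and centred over the bar's round contact face, the disc diode, the angled copper connection (flat limb down, in line with the sink, its upright tab at the end away from the terminal), and last the white pressure pad on the middle of it. Leave the socket, jar and bolt that stand among the parts where they are.

Things in the scene. Friction and masses are not known exactly. Their poses are not given: they have to be found in the camera images.
- heatsink: Fixed aluminium heat sink 200 x 125 x 50 mm, flat top face at z = 50 mm, fins below. Origin: centre of its underside; x along its length towards the end with the bridge terminal, z up. The straight bar fully home has its middle over this origin, its end on the terminal's black stop wall (face at x = 75 mm, 20 mm high). Tapped holes for the later clamp at x = 0, y = -47 and 47 mm.
- slot (a point): Mouth of the terminal's slot, mid-width on the sink's top face, at x = 48 mm of the sink; same axes. The slot is 54 mm wide (y) and 12 mm high, between black cheeks (x = 46 to 76 mm of the sink, y to 48 mm each side) and under a steel bridge bar (x = 48 to 68 mm, top 20 mm, bolt heads 29 mm above the top face).
- bar: Straight flat copper bar 150 x 40 x 8 mm, 0.42 kg; a 42 mm round contact face at the middle of its upper side, a bolt hole near one end. Origin: centre of its underside; x along it, the bolt hole at x = -58 mm, z up. Starts with x within 0.4 rad of world x. Lies on a fixed blue bench mat 3 mm thick.
- diode: Disc diode: white ribbed ceramic disc 26 mm high, 54 mm across the metal flanges (heights 3 to 23 mm), flat 40 mm steel pole face above and below, 0.26 kg. Origin: centre of its lower face, z up; round, so its yaw does not matter. Lies on a fixed blue bench mat 3 mm thick.
- angle: Angled (L-shaped) copper connection, 0.24 kg: flat limb 90 x 40 x 6 mm (x = -40 to 50 mm) with an upright tab, 30 mm high in all, 6 mm thick, at x = -40 to -34 mm. Origin: underside, below the middle of its 38 mm round contact face; it balances there (to 4 mm). Starts flat, tab towards the robot (x within 0.6 rad of world x). Lies on a fixed blue bench mat 3 mm thick.
- pad: White stepped insulating pressure pad, 0.09 kg: foot 36 mm diameter and 10 mm high, neck 28 mm diameter from 10 to 26 mm, small steel dome (3 mm) on top. Origin: centre of its underside, z up. Lies on a fixed blue bench mat 3 mm thick.
- socket: Bystander: upright steel wrench socket, 28 mm diameter, 36 mm high. Origin: centre of its underside.
- jar: Bystander: small closed jar, 36 mm diameter, 42 mm high. Origin: centre of its underside.
- bolt: Bystander: hex bolt (brass shank) standing on its head (24 mm across, 8 mm high; shank 12 mm, 42 mm high in all). Origin: centre of the head's underside.
Things that resemble listed ones, but are neither listed nor needed, are in the scene too. Of the things like the heatsink, leave any that is pink; of the rest the larger one is meant.

How it is judged (in metres and radians):
On the way, in this order (a step that is already met when the one before it is completed fails the run):
1. the straight copper bar lies on the heat sink, home under the bridge (x of bar in the frame of heatsink between -0.006 and 0.006 m and z of bar in the frame of heatsink between 0.047 and 0.053 m and y of bar in the frame of heatsink between -0.01 and 0.01 m and angle between the x axis of bar and the x axis of heatsink, either way round below 0.12 rad and x of slot in the frame of bar above 0 m and angle between bar's own z axis and vertical below 0.06 rad), for 0.2 s.
2. then the disc diode stands on the bar's contact face (all of step 1 and horizontal distance between diode and bar below 0.01 m and z of diode in the frame of bar between 0.005 and 0.011 m and angle between diode's own z axis and vertical below 0.06 rad), for 0.2 s.
3. then the angled connection lies on the diode, tab away from the terminal (all of step 2 and horizontal distance between angle and diode below 0.01 m and z of angle in the frame of diode between 0.023 and 0.029 m and angle between angle's own z axis and vertical below 0.06 rad and angle between the x axis of angle and the x axis of heatsink, either way round below 0.2 rad and x of slot in the frame of angle above 0 m), for 0.2 s.
4. then the pressure pad stands on the angled connection (all of step 3 and horizontal distance between pad and angle below 0.01 m and z of pad in the frame of angle between 0.003 and 0.009 m and angle between pad's own z axis and vertical below 0.06 rad), for 0.2 s.
At the end, for the whole second after the job is handed in: Bar flat under the bridge, within 6 mm of home, 10 mm of mid-slot, 0.12 rad of the sink's length, bolt hole outwards; diode, angled connection (in line to 0.20 rad, tab away from the terminal) and pad on it in turn, each centred to 10 mm and flat (0.06 rad, 3 mm); all released and at rest (all of step 4 and linear speed of each of bar, diode, angle, pad below 0.01 m/s and contact force between the fingers and bar below 0.1 N and contact force between the fingers and diode below 0.1 N and contact force between the fingers and angle below 0.1 N and contact force between the fingers and pad below 0.1 N); the robot touches nothing.
It fails at once if the socket is pushed more than 25 mm or knocked over (distance of socket from where it was at the start of the episode above 0.025 m or angle between socket's own z axis and vertical above 0.5 rad).
It fails at once if the jar is pushed more than 25 mm or knocked over (distance of jar from where it was at the start of the episode above 0.025 m or angle between jar's own z axis and vertical above 0.5 rad).
It fails at once if the bolt is pushed more than 25 mm or knocked over (distance of bolt from where it was at the start of the episode above 0.025 m or angle between bolt's own z axis and vertical above 0.5 rad).
It also fails if it takes over 134 s, if anything falls off the work surface, if the arm or the gripper's body presses on something with over 40 N, if the wrist force passes 120 N, or if a joint passes its speed limit or range.

## Robot

A 6-joint arm with a two-finger parallel gripper is mounted at the origin on the work surface. World frame = base frame: x ahead of the robot, y to its left, z up, the work surface at z = 0. Lengths are in mm, angles in rad, forces in N, time in s.
With the tool pointing down it reaches from about 275 to 750 mm from the base axis. Payload 10.2 kg.
Tool frame: the origin (TCP) lies between the finger pads; the fingertips stand 14 mm ahead of it and the grasp point (between the pads) lies 5 mm behind it (tip_reach is the distance from the TCP to the fingertips, in mm); z points along the fingers, y is the line along which they close (so a half turn about z gives the same grasp; the last joint's range is limited). The gripper opens to 85 mm and grips with 20 to 120 N. Pads are 22 mm wide; open, the fingers measure 114 mm over their backs; the gripper's body (76 mm by 85 mm) begins 54 mm behind the grasp point. The pads swing forward as they close: fully open they stand 13 mm farther back than shut.
Start: joints at [-1.491, 0.313, 1.498, -0, 1.331, -0.223], TCP at [156.539, -501.126, 245.294] pointing down, gripper open.
Joint ranges: [-2.94, 2.94], [-0.97, 2.17], [0.19, 2.56], [-1.23, 4.37], [0.02, 3.11], [-2.88, 2.88]. Speed limits (rad/s): [2.39, 2.39, 3.01, 3.14, 3.14, 3.14].

## Interface

Orientations are given as a unit quaternion [w, x, y, z].
In Python, from rig import * gives the robot as it stands.
- The arm moves only by the tool arm_command, never from a script. Its argument "steps" is a list that holds one entry, the list of rows, each a list of 7 numbers: the opening, from 0 (shut) to 1 (fully open), then the shift along the tool's x, y, z each as a share of 0.05 m, from -1 to 1, then the turn, a rotation vector about the tool's x, y, z each as a share of 0.15 rad, from -1 to 1. A call has 1 to 8 rows; each row shifts and turns the commanded pose from where the row before left it, along the tool's axes as they then stand; what a row does not reach is not made up. A row lasts 1/8 s, in which the tool goes at most 62.5 mm and 10.7 degrees, less where a joint would pass 70% of its speed; a pose out of reach is approached as far as the arm can. A call with a number of a shift or a turn outside -1 to 1 is refused whole. A call with a gripper value outside its range is refused whole. The fingers move at their own pace and stop on an object; "squeeze" is the grip in N (left out, the last holds). Time passes only in rows, so rows that do not move let the fingers close. It gives the time, the measured TCP pose, the force, the opening and the grip force at its end, in the units of the state.
- sense(): the state, without advancing time (a new reading comes with each control period).
- capture(name): name is "scene" or "top" or "wrist"; returns the picture (400x640x3 uint8, red, green, blue); there is no depth.
- get_calibration(name): a dict with "intrinsics" (3x3 intrinsics, pixels), "rvec" (rotation vector, rad) and "tvec" (3), from world to camera coordinates, as OpenCV has them; the wrist camera has in their place "T_tool_cam" (4x4, takes a point from camera to tool coordinates, whose origin is the TCP and whose axes are the flange's). Camera axes: x right, y down, z forward; pixel columns grow to the right and rows downward; lengths in mm; the calibration is good to about 2 mm. A picture is of the moment at which its call begins: read the wrist's pose just before it. get_calibration takes no time and is no camera call.
- finish_job(): hands the job in; it is judged then, once.
The state is a dict: "time_s": time; "joints": joint angles; "dq": joint speeds; "tau": joint torques, N m; "eef_pos": TCP position; "ee_rot": TCP orientation; "force": force on the tool from outside, world axes, zero at the start; "wrist_torque": the same for the moment, N m; "grip_width": opening from 0.0 (shut) to 1.0 (fully open); "grip_force": force on a finger pad.
Only numpy, scipy, OpenCV 4.12 (cv2) and the standard library are available. Lean on these libraries where they do the work, as an engineer would, in place of code of your own. Each camera call takes 0.05 s, during which the arm holds its last target. There are 200 camera calls.

## Working session

There is one attempt and no reset: what is moved stays moved. The work goes in short steps, Python scripts to look and compute and a tool call to move; the robot and the scene stay as the last step left them, time stands still between calls to the robot, and variables do not carry over. Pictures are saved under pics/ and viewed, at most 14 in all, crops included, and the job is handed in when it is done.

Besides the shell and the picture viewer there is one more tool, called after "Emit:" as name([rows], argument=value, ...), one row to a line, values as JSON. arm_command: Moves the arm, as the interface text tells. Its arguments: {"type":"object","properties":{"steps":{"type":"array"},"squeeze":{"type":"number"}},"required":["steps"]}

```bash
ls; mkdir -p pics
python3 - <<'E'
from rig import *
import cv2
for n in("scene","top"):
    im=capture(n); cv2.imwrite(f"pics/{n}0.png",im[:,:,::-1]); c=get_calibration(n); print(n,c)
print(get_calibration("wrist")); print(sense())
E
```

```text
pics
scene {'intrinsics': array([[471.40343316,   0.        , 320.48198651],
       [  0.        , 471.40343316, 201.5756688 ],
       [  0.        ,   0.        ,   1.        ]]), 'rvec': array([ 1.06837103,  2.52563414, -0.91463297]), 'tvec': array([ 317.7474153 , -211.12804889, 1393.74708222])}
top {'intrinsics': array([[486.37272802,   0.        , 320.79932029],
       [  0.        , 486.37272802, 198.2471072 ],
       [  0.        ,   0.        ,   1.        ]]), 'rvec': array([ 2.18863363, -2.19081786,  0.08200001]), 'tvec': array([  -5.72753979,  462.97596155, 1165.90430892])}
{'intrinsics': array([[295.18641182,   0.        , 319.646304  ],
       [  0.        , 295.18641182, 199.09768794],
       [  0.        ,   0.        ,   1.        ]]), 'T_tool_cam': array([[ 1.77817310e-03, -9.58464961e-01, -2.85204763e-01,
         7.18566638e+01],
       [ 9.99998195e-01,  1.89542636e-03, -1.35095441e-04,
         3.63905211e-01],
       [ 6.70068872e-04, -2.85204008e-01,  9.58466601e-01,
        -1.27946107e+02],
       [ 0.00000000e+00,  0.00000000e+00,  0.00000000e+00,
         1.00000000e+00]])}
{'time_s': 0.1, 'joints': array([-1.49138257e+00,  3.13388033e-01,  1.49832226e+00, -8.15738378e-06,
        1.33101879e+00, -2.23401254e-01]), 'dq': array([ 0.00134149, -0.00153375, -0.00127181,  0.00021099,  0.00034062,
       -0.00081079]), 'tau': array([ 2.71261175e-03, -4.12898648e+01, -2.60141999e+01, -2.16999983e-04,
        2.98107232e-03,  4.55049545e-07]), 'eef_pos': array([ 156.52858299, -500.90788406,  244.81000252]), 'ee_rot': array([-5.67027763e-04,  9.88559458e-01,  1.50830618e-01,  3.69213892e-05]), 'force': array([-0.28524789, -0.04481633, -0.10892206]), 'wrist_torque': array([-0.00275034, -0.00138757, -0.0284223 ]), 'grip_force': 0.0, 'grip_width': 1.0011700471107046}
```

View pics/top0.png

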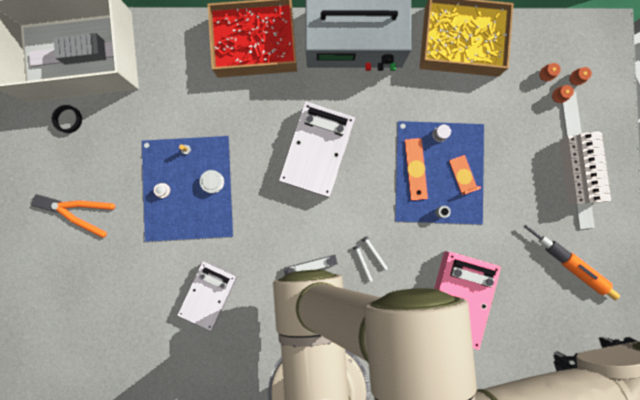

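View pics/scene0.png

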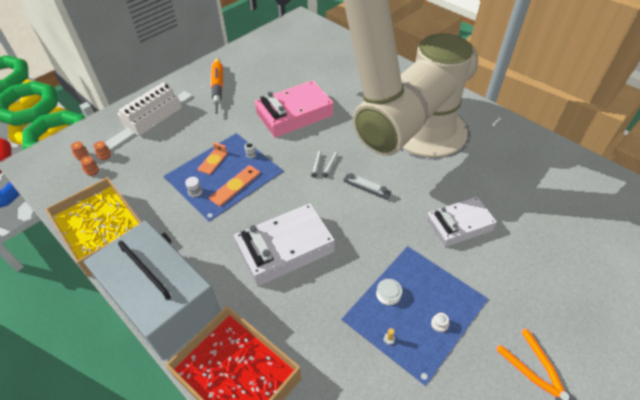

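The top view shows three sink-like things: the large grey one (317,148), a small grey one (206,295) and a pink one (467,297). The large grey one is meant, because it is neither pink nor the smaller. The bar is at (416,168), angle (464,175), diode (210,182), pad (161,190), bolt (184,150), jar (443,132) and socket (444,211). I'll measure and confirm in a crop.

```bash
cat > h.py <<'E'
from rig import *
import cv2, numpy as np
from scipy.spatial.transform import Rotation as R
def cam(n):
    c=get_calibration(n); K=c["intrinsics"]
    if n=="wrist":
        s=sense(); q=s["ee_rot"]; Rt=R.from_quat([q[1],q[2],q[3],q[0]]).as_matrix()
        T=c["T_tool_cam"]; return K,Rt@T[:3,:3],Rt@T[:3,3]+s["eef_pos"]
    Rm=cv2.Rodrigues(c["rvec"])[0]; return K,Rm.T,-Rm.T@c["tvec"]
def ray(C,px,z):
    K,Rm,o=C; px=np.atleast_2d(px).astype(float)
    d=np.c_[px,np.ones(len(px))]@np.linalg.inv(K).T@Rm.T
    return (o+d*((z-o[2])/d[:,2])[:,None])[:,:2]
def proj(C,p):
    K,Rm,o=C; v=(np.atleast_2d(p)-o)@Rm@K.T; return v[:,:2]/v[:,2:]
def blobs(mask,amin):
    cs,_=cv2.findContours(mask.astype(np.uint8),cv2.RETR_EXTERNAL,cv2.CHAIN_APPROX_NONE)
    return [c[:,0] for c in cs if cv2.contourArea(c)>amin]
def rect(C,c,z):
    w=ray(C,c,z).astype(np.float32); r=cv2.minAreaRect(w); b=cv2.boxPoints(r)
    e=[b[1]-b[0],b[2]-b[1]]; L=max(e,key=np.linalg.norm); L=L*np.sign(L[0])
    return np.round(r[0],1),np.round(r[1],1),round(float(np.arctan2(L[1],L[0])),3)
E
python3 - <<'E'
from h import *
im=capture("top"); C=cam("top"); h=cv2.cvtColor(im,cv2.COLOR_RGB2HSV); H,S,V=[h[:,:,i].astype(int) for i in range(3)]
b=lambda m,x0,x1,y0,y1:[k for k in [c for c in blobs(m,25)] if x0<k[:,0].mean()<x1 and y0<k[:,1].mean()<y1]
for c in b((H<18)&(S>110)&(V>120),395,490,120,225): print("cu",c.mean(0),rect(C,c,11))
for c in b((S<40)&(V>200),275,360,95,205): print("sink",c.mean(0),rect(C,c,50))
for c in b((S<60)&(V>150),145,230,135,240): print("wh",c.mean(0),rect(C,c,25))
for c in b((S<90),398,482,124,222): print("by",c.mean(0),rect(C,c,40))
cr=lambda x,y,w,hh,s:cv2.resize(im[y:y+hh,x:x+w],None,fx=s,fy=s,interpolation=2)
cv2.imwrite("pics/c1.png",np.vstack([np.hstack([cr(390,115,100,120,4),cr(270,95,100,120,4)])])[:,:,::-1])
E
```

```text
cu [417.29545455 185.22727273] (array([ 495.1, -242.2]), array([68.5, 40.1]), 0.084)
cu [463.52205882 175.71323529] (array([ 521.7, -357.3]), array([89.5, 46.4]), 0.358)
cu [413.58536585 151.67073171] (array([ 576.8, -235.6]), array([66.1, 41.1]), 0.077)
sink [323.62068966 123.10344828] (array([640. , -14.1]), array([61. , 19.1]), 1.245)
sink [321.43681319 140.8956044 ] (array([580.,   2.]), array([126.1, 201.2]), -0.312)
```

View pics/c1.png

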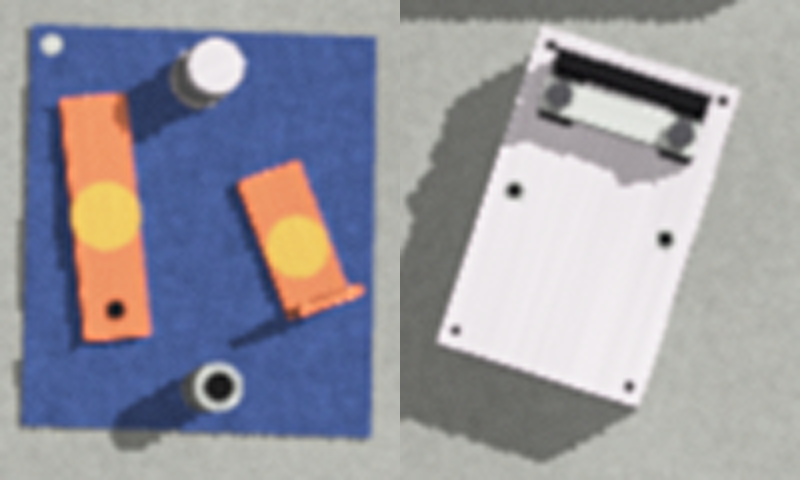

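The crop confirms the bar (hole at its lower, near end, yellow face at (416,169)), the angle, jar and socket on the right mat. The large grey sink's terminal points away from the robot. Next I compute the first move, to look at this mat from close by.

```bash
cat >> h.py <<'E'
def go(x,y,z,yaw,p0=None,yaw0=None):
    "print shift rows (tool axes, share units) from measured pose, then turn"
    s=sense(); q=s["ee_rot"]; Rt=R.from_quat([q[1],q[2],q[3],q[0]]).as_matrix()
    p=s["eef_pos"] if p0 is None else np.array(p0,float)
    y0=np.arctan2(Rt[1,0],Rt[0,0]) if yaw0 is None else yaw0
    c,sn=np.cos(y0),np.sin(y0); Rd=np.array([[c,sn,0],[sn,-c,0],[0,0,-1]])
    d=Rd.T@(np.array([x,y,z])-p); dy=(yaw-y0+np.pi/2)%np.pi-np.pi/2
    print("pos",np.round(p,1),"yaw",round(y0,3),"tilt",np.round(Rt[:,2],3),"shift/50",np.round(d/50,2),"turn z/.15",round(-dy/.15,2))
E
python3 - <<'E'
from h import *
go(500,-280,200,0.08)
E
```

```text
pos [ 156.6 -500.9  244.9] yaw 0.303 tilt [-0.     0.001 -1.   ] shift/50 [ 7.87 -2.17  0.9 ] turn z/.15 1.49
```

Emit:
arm_command([
  [[0.6,0.98,-0.27,0.11,0,0,0],[0.6,0.98,-0.27,0.11,0,0,0],[0.6,0.98,-0.27,0.11,0,0,0],[0.6,0.98,-0.27,0.11,0,0,0],[0.6,0.98,-0.27,0.11,0,0,0],[0.6,0.98,-0.27,0.11,0,0,0],[0.6,0.98,-0.27,0.11,0,0,0],[0.6,0.98,-0.27,0.11,0,0,0]],
])

```text
time_s: 1.15
eef_pos: [499.7, -280.0, 200.9]
ee_rot: [-0.0, 0.989, 0.151, -0.0]
force: [-0.3, -0.9, 0.8]
grip_width: 0.603
grip_force: 0.0
```

Emit:
arm_command([
  [[0.6,0,0,0,0,0,0.75],[0.6,0,0,0,0,0,0.75],[0.6,0,0,0,0,0,0],[0.6,0,0,0,0,0,0]],
])

```text
time_s: 1.65
eef_pos: [498.4, -281.2, 201.2]
ee_rot: [-0.0, 0.999, 0.04, -0.0]
force: [0.7, 0.7, -0.7]
grip_width: 0.599
grip_force: 0.0
```

```bash
cat >> h.py <<'E'
def cu(n,zs,name=None):
    C=cam(n); im=capture(n); h=cv2.cvtColor(im,cv2.COLOR_RGB2HSV); H,S,V=[h[:,:,i].astype(int) for i in range(3)]
    if name: cv2.imwrite(f"pics/{name}.png",im[:,:,::-1])
    for c in blobs((H>20)&(H<28)&(S>110)&(V>120),60):
        w=ray(C,c,zs); (x,y),(a,b),_=cv2.fitEllipse(w.astype(np.float32))
        print("face px",c.mean(0).round(),"xy",round(x,1),round(y,1),"d",round(a,1),round(b,1))
    for c in blobs((H<29)&(S>110)&(V>100),200): print("copper px",c.mean(0).round(),rect(C,c,zs))
    return C,im
E
python3 - <<'E'
from h import *
s=sense(); print(s["eef_pos"],s["grip_width"],s["time_s"])
cu("wrist",11,"w1"); cu("wrist",9)
E
```

```text
[ 498.38972516 -281.22478145  201.21394138] 0.5987640199883915 1.65
face px [292. 139.] xy 539.7 -249.0 d 11.6 32.6
copper px [593. 364.] (array([ 267.7, -671.9]), array([164. ,  26.4]), 0.902)
copper px [391. 165.] (array([ 518.5, -359.5]), array([98. , 44.9]), 0.356)
copper px [283. 136.] (array([ 535.5, -240. ]), array([147.6,  39.9]), 0.09)
face px [291. 140.] xy 537.7 -249.3 d 11.2 39.3
copper px [592. 364.] (array([ 266.1, -673.2]), array([167.3,  27.3]), 0.902)
copper px [390. 165.] (array([ 518.1, -359.5]), array([98.9, 44.8]), 0.367)
copper px [283. 136.] (array([ 535.3, -239.4]), array([148.6,  40.9]), 0.09)
```

View pics/w1.png

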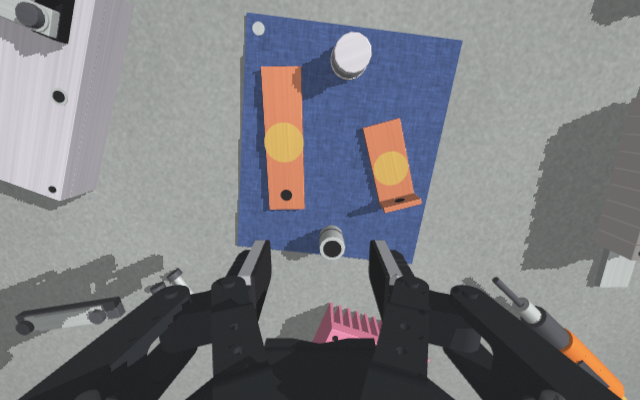

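The wrist view shows the bar centred at (283,138) with its hole at (286,195) towards the robot, the angle's face at (390,168), the jar at (351,52) and the socket at (332,240). The fingertips at 0.6 opening stand about 7 mm ahead of the TCP. I go over the bar.

Run:
```python
from h import *
C=cam("wrist"); print(ray(C,[390.5,168],9), ray(C,[283,142],11))
go(535.4,-239.7,60,0.09)
```

```text
[[ 516.89970967 -358.17465208]] [[ 535.73267943 -239.54409855]]
pos [ 498.4 -281.2  201.3] yaw 0.079 tilt [-0.  0. -1.] shift/50 [ 0.8  -0.77  2.83] turn z/.15 -0.07
```

Emit:
arm_command([
  [[0.6,0.4,-0.38,0.5,0,0,0],[0.6,0.4,-0.39,0.5,0,0,0],[0.6,0,0,0.6,0,0,-0.07],[0.6,0,0,0.6,0,0,0],[0.6,0,0,0.6,0,0,0],[0.6,0,0,0,0,0,0],[0.6,0,0,0,0,0,0]],
])

```text
time_s: 2.62
eef_pos: [535.9, -240.1, 62.6]
ee_rot: [0.001, 0.999, 0.044, 0.001]
force: [-0.5, -0.5, -0.1]
grip_width: 0.601
grip_force: 0.0
```

Run:
```python
from h import *
cu("wrist",11,"w2"); go(535.4,-239.7,14,0.09)
```

```text
face px [487. 264.] xy 518.3 -356.7 d 35.4 35.9
face px [319. 225.] xy 535.8 -240.1 d 40.1 40.4
copper px [493. 256.] (array([ 512.9, -361.5]), array([120.8,  47.7]), 0.492)
copper px [319. 212.] (array([ 536.4, -239.9]), array([147.8,  41.2]), 0.09)
pos [ 536.  -240.1   62.8] yaw 0.089 tilt [ 0.002 -0.001 -1.   ] shift/50 [-0.01 -0.01  0.98] turn z/.15 -0.01
```

View pics/w2.png

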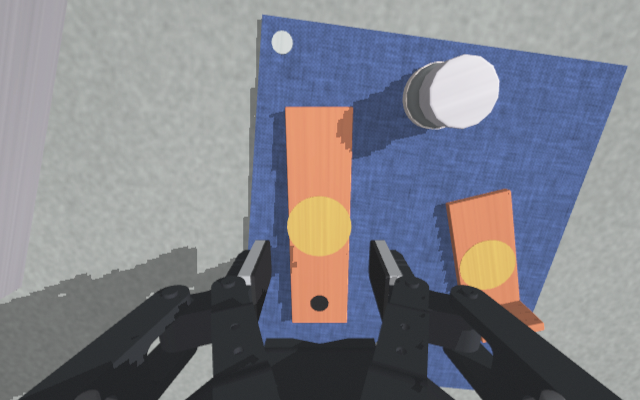

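The tool is centred over the bar, with its face at (319,225) between the fingers. I descend, close and check.

Emit:
arm_command([
  [[0.6,0,0,0.4,0,0,0],[0.6,0,0,0.3,0,0,0],[0.6,0,0,0.25,0,0,0],[0.6,0,0,0,0,0,0],[0.6,0,0,0,0,0,0]],
])

```text
time_s: 3.3
eef_pos: [535.5, -239.8, 13.8]
ee_rot: [0.0, 0.999, 0.044, 0.0]
force: [0.2, 0.2, 0.1]
grip_width: 0.604
grip_force: 0.1
```

Emit:
arm_command([
  [[0.4,0,0,0,0,0,0],[0.2,0,0,0,0,0,0],[0.2,0,0,0,0,0,0],[0.2,0,0,0,0,0,0],[0.2,0,0,0,0,0,0]],
], squeeze=60)

```text
time_s: 3.92
eef_pos: [536.5, -240.2, 15.9]
ee_rot: [0.001, 0.999, 0.044, 0.001]
force: [-2.2, 1.4, 15.8]
grip_width: 0.443
grip_force: 65.8
```

The tips touched the mat while closing (about 13 mm ahead of the TCP at this width). I regrip about 2 mm higher so that they clear the sink later.

Emit:
arm_command([
  [[0.55,0,0,-0.08,0,0,0],[0.55,0,0,0,0,0,0],[0.55,0,0,0,0,0,0],[0.4,0,0,0,0,0,0],[0.2,0,0,0,0,0,0],[0.2,0,0,0,0,0,0],[0.2,0,0,0,0,0,0],[0.2,0,0,0,0,0,0]],
])

```text
time_s: 4.92
eef_pos: [535.4, -239.8, 18.0]
ee_rot: [0.0, 0.999, 0.044, 0.0]
force: [-1.1, 0.2, 5.3]
grip_width: 0.442
grip_force: 60.9
```

Emit:
arm_command([
  [[0.2,0,0,-0.3,0,0,0],[0.2,0,0,-0.8,0,0,0],[0.2,0,0,-0.8,0,0,0],[0.2,0,0,-0.6,0,0,0],[0.2,0,0,0,0,0,0],[0.2,0,0,0,0,0,0]],
])

```text
time_s: 5.68
eef_pos: [534.7, -239.1, 141.2]
ee_rot: [-0.001, 0.999, 0.044, -0.001]
force: [-0.0, -0.1, -5.9]
grip_width: 0.437
grip_force: 61.6
```

Run:
```python
from h import *
s=sense(); print(s["eef_pos"],s["force"],s["wrist_torque"],s["grip_force"],s["grip_width"])
z=s["eef_pos"][2]-18+8
C,im=cu("wrist",z,"w3")
S=np.array([580,2.0]);u=np.array([np.cos(-.312),np.sin(-.312)])
t=S-40*u; go(t[0],t[1],160,-.312)
```

```text
[ 534.71364247 -239.14302464  141.19007949] [-0.00725424 -0.13948794 -5.88836035] [ 0.01088641 -0.01425149 -0.01829523] 61.63780689239502 0.43716851423030106
face px [335. 237.] xy 546.8 -246.7 d 8.5 16.9
face px [310. 238.] xy 545.0 -233.8 d 6.0 20.4
face px [451. 218.] xy 561.6 -302.8 d 3.3 15.9
copper px [445. 221.] (array([ 557.9, -300.1]), array([58.8, 25.4]), 0.456)
copper px [320. 218.] (array([ 545.1, -238.7]), array([129.2,  40.2]), 0.09)
pos [ 534.7 -239.1  141. ] yaw 0.088 tilt [-0.003  0.002 -1.   ] shift/50 [ 0.59 -5.04 -0.38] turn z/.15 2.67
```

Emit:
arm_command([
  [[0.2,0.1,-0.84,-0.07,0,0,0],[0.2,0.1,-0.84,-0.07,0,0,0],[0.2,0.1,-0.84,-0.06,0,0,0],[0.2,0.1,-0.84,-0.06,0,0,0],[0.2,0.1,-0.84,-0.06,0,0,0],[0.2,0.09,-0.84,-0.06,0,0,0]],
])

```text
time_s: 6.48
eef_pos: [541.9, 15.4, 160.4]
ee_rot: [-0.0, 0.999, 0.044, -0.001]
force: [0.6, 0.2, -3.7]
grip_width: 0.439
grip_force: 61.8
```

Emit:
arm_command([
  [[0.2,0,0,0,0,0,0.7],[0.2,0,0,0,0,0,0.7],[0.2,0,0,0,0,0,0.7],[0.2,0,0,0,0,0,0.57],[0.2,0,0,0,0,0,0],[0.2,0,0,0,0,0,0],[0.2,0,0,0,0,0,0]],
])

```text
time_s: 7.35
eef_pos: [542.5, 14.0, 161.5]
ee_rot: [-0.0, 0.988, -0.155, -0.0]
force: [-0.4, -0.0, -3.7]
grip_width: 0.44
grip_force: 61.9
```

Run:
```python
from h import *
C=cam("wrist"); im=capture("wrist"); cv2.imwrite("pics/w4.png",im[:,:,::-1])
S=np.array([580,2.0]);a=-.312;u=np.array([np.cos(a),np.sin(a)]);v=np.array([-u[1],u[0]])
P=lambda x,y,z:proj(C,np.r_[S+x*u+y*v,z])[0].round(1)
for n,p in dict(hl=(0,47,50),hr=(0,-47,50),cl=(100,62.5,50),cr=(100,-62.5,50),ml=(46,48,70)).items(): print(n,P(*p))
go(S[0]-40*u[0],S[1]-40*u[1],160,a)
```

```text
hl [260.6 153.2]
hr [376.8 153.5]
cl [231.2  12.3]
cr [406.7  12.8]
ml [250.1  91.2]
pos [542.5  14.  161.6] yaw -0.312 tilt [-0.  0. -1.] shift/50 [-0.01 -0.    0.03] turn z/.15 0.0
```

View pics/w4.png

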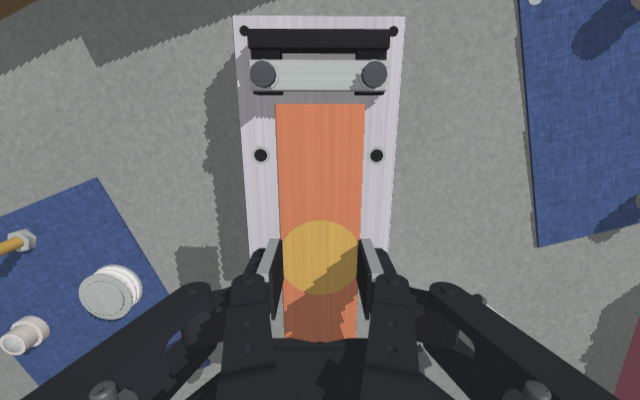

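The holes are seen at (261,155) and (377,155), within 2 px of the prediction, and the bar is lined up with the slot, its leading end at row 105 before the bridge. I lower it to 2 mm above the sink, then slide it in.

Emit:
arm_command([
  [[0.2,0,0,0.6,0,0,0],[0.2,0,0,0.6,0,0,0],[0.2,0,0,0.4,0,0,0],[0.2,0,0,0.27,0,0,0],[0.2,0,0,0,0,0,0],[0.2,0,0,0,0,0,0],[0.2,0,0,0,0,0,0]],
])

```text
time_s: 8.28
eef_pos: [543.0, 13.9, 69.1]
ee_rot: [0.0, 0.988, -0.155, 0.001]
force: [-0.1, 0.2, -4.4]
grip_width: 0.439
grip_force: 61.9
```

Emit:
arm_command([
  [[0.2,0.2,0,0,0,0,0],[0.2,0.2,0,0,0,0,0],[0.2,0.1,0,0,0,0,0],[0.2,0.1,0,0,0,0,0],[0.2,0,0,0,0,0,0],[0.2,0,0,0,0,0,0]],
])

```text
time_s: 9.02
eef_pos: [570.9, 4.8, 68.2]
ee_rot: [-0.0, 0.988, -0.155, -0.0]
force: [-0.3, -0.0, -4.6]
grip_width: 0.444
grip_force: 61.9
```

Run:
```python
from h import *
go(580,2,66,-.312)
C=cam("wrist"); im=capture("wrist"); cv2.imwrite("pics/w5.png",im[:,:,::-1])
```

```text
pos [570.9   4.8  68.2] yaw -0.312 tilt [-0.  0. -1.] shift/50 [ 0.19 -0.    0.04] turn z/.15 -0.0
```

View pics/w5.png

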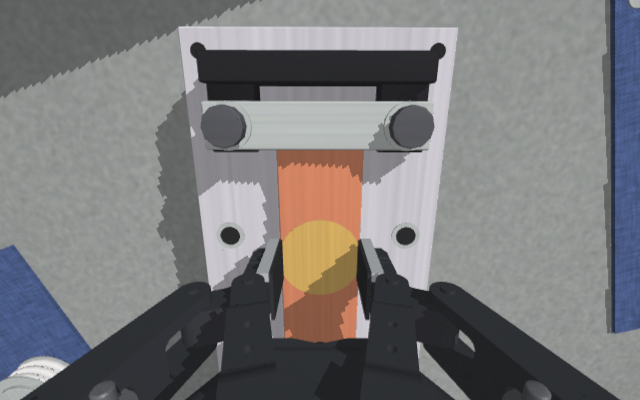

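The bar's end is under the bridge, mid-slot, with about 10 mm to go. I lower it to contact, then push gently.

Emit:
arm_command([
  [[0.2,0,0,0.04,0,0,0],[0.2,0,0,0.02,0,0,0],[0.2,0,0,0,0,0,0],[0.2,0,0,0,0,0,0]],
])

```text
time_s: 9.57
eef_pos: [571.1, 4.7, 65.3]
ee_rot: [-0.0, 0.988, -0.155, 0.0]
force: [0.6, 0.1, -4.4]
grip_width: 0.443
grip_force: 62.0
```

Emit:
arm_command([
  [[0.2,0.06,0,0,0,0,0],[0.2,0.06,0,0,0,0,0],[0.2,0.02,0,0,0,0,0],[0.2,0,0,0,0,0,0],[0.2,0,0,0,0,0,0]],
])

```text
time_s: 10.2
eef_pos: [577.7, 2.6, 65.3]
ee_rot: [-0.0, 0.988, -0.155, -0.0]
force: [-0.4, 0.3, -3.8]
grip_width: 0.442
grip_force: 62.0
```

Emit:
arm_command([
  [[0.2,0.03,0,0,0,0,0],[0.2,0.03,0,0,0,0,0],[0.2,0,0,0,0,0,0],[0.2,0,0,0,0,0,0]],
])

```text
time_s: 10.7
eef_pos: [578.6, 2.4, 65.1]
ee_rot: [-0.0, 0.988, -0.155, -0.003]
force: [-11.8, 3.4, 2.8]
grip_width: 0.442
grip_force: 62.8
```

The stop is reached: 12 N of reaction at x = 578.6. I back off the push, set the bar down and release.

Emit:
arm_command([
  [[0.2,-0.02,0,0.02,0,0,0],[0.2,0,0,0,0,0,0],[0.6,0,0,0,0,0,0],[0.6,0,0,0,0,0,0],[0.6,0,0,0,0,0,0]],
])

```text
time_s: 11.32
eef_pos: [580.0, 1.9, 64.5]
ee_rot: [0.0, 0.988, -0.155, 0.0]
force: [-0.5, 0.9, 0.7]
grip_width: 0.6
grip_force: 0.0
```

Emit:
arm_command([
  [[0.6,0,0,-0.3,0,0,0],[0.6,0,0,-0.6,0,0,0],[0.6,0,0,-0.8,0,0,0],[0.6,0,0,-0.8,0,0,0],[0.6,0,0,0,0,0,0],[0.6,0,0,0,0,0,0]],
])

```text
time_s: 12.08
eef_pos: [579.4, 2.0, 189.3]
ee_rot: [0.0, 0.988, -0.155, -0.0]
force: [-0.9, -0.2, -0.4]
grip_width: 0.598
grip_force: 0.0
```

Run:
```python
from h import *
C,im=cu("wrist",58,"w6")
g=cv2.cvtColor(im,cv2.COLOR_RGB2GRAY)
for c in blobs(g<50,15):
    if np.ptp(c[:,0])<30 and np.ptp(c[:,1])<30: print("dark",c.mean(0).round(),ray(C,c.mean(0),50).round(1))
C=cam("top"); im=capture("top"); h=cv2.cvtColor(im,cv2.COLOR_RGB2HSV); H,S,V=[h[:,:,i].astype(int) for i in range(3)]
for c in blobs((H<29)&(S<60)&(V>150),25):
    if 145<c[:,0].mean()<230 and 135<c[:,1].mean()<240: print("wh",c.mean(0),rect(C,c,25))
go(500,235,200,0.2)
```

```text
copper px [ 37. 270.] (array([590.1, 291.3]), array([10. , 44.7]), -1.361)
copper px [319. 204.] (array([565.5,   6.3]), array([ 40.3, 120.5]), -0.311)
copper px [320. 113.] (array([646.9, -20.2]), array([38. ,  5.7]), 1.26)
copper px [28. 11.] (array([790.7, 169.3]), array([20.9, 66.9]), -1.49)
dark [401. 262.] [[483.9 -54.5]]
dark [397. 255.] [[492.8 -52.3]]
dark [243. 255.] [[540.1  94.4]]
dark [320. 252.] [[519.4  20.5]]
dark [638. 238.] [[ 439.  -282.4]]
dark [369. 192.] [[564.3 -42.1]]
dark [269. 192.] [[593.1  47.1]]
dark [382.  90.] [[647.9 -76.4]]
dark [256.  90.] [[680.8  26.1]]
dark [38. 12.] [[788.  168.9]]
wh [161.425 190.1  ] (array([481.4, 377.6]), array([36.2, 31.4]), 1.57)
pos [579.2   2.  188.5] yaw -0.312 tilt [-0.002  0.    -1.   ] shift/50 [-2.94 -3.95 -0.23] turn z/.15 -3.41
```

View pics/w6.png

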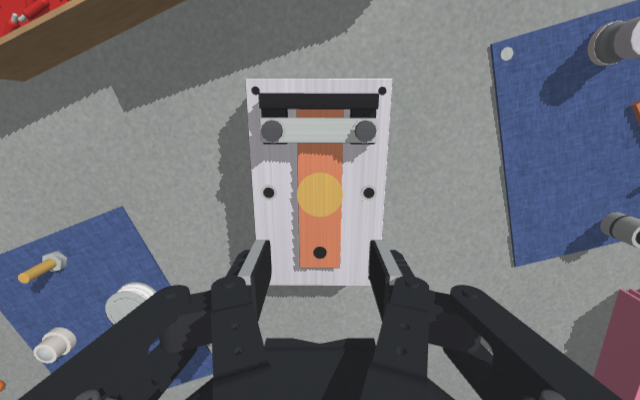

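The bar lies home: its far end meets the stop wall at row 108, its face at (320,194) is between the holes (269,192) and (369,192), and its hole at (320,252) is outwards. The diode is next.

Run:
```python
from h import *
C=cam("wrist"); print("bar face",ray(C,[320,194],58))
D=ray(cam("top"),[210.5,181.5],29)[0]; print(D, "pad",ray(cam("top"),[161.4,189.5],29))
go(D[0]-20,D[1]+10,160,-.312)
```

```text
bar face [[578.71454138   1.11680744]]
[502.64358278 259.10076086] pad [[483.41380778 376.52134461]]
pos [579.2   2.  188.5] yaw -0.312 tilt [-0.002  0.    -1.   ] shift/50 [-3.48 -4.49  0.57] turn z/.15 -0.0
```

Emit:
arm_command([
  [[1,-0.6,-0.75,0.05,0,0,0],[1,-0.6,-0.75,0.05,0,0,0],[1,-0.6,-0.75,0.1,0,0,0],[1,-0.6,-0.75,0.1,0,0,0],[1,-0.6,-0.75,0.1,0,0,0],[1,-0.5,-0.75,0.1,0,0,0],[1,0,0,0,0,0,0],[1,0,0,0,0,0,0]],
])

```text
time_s: 13.18
eef_pos: [482.2, 269.4, 163.8]
ee_rot: [0.0, 0.988, -0.155, -0.0]
force: [-0.2, -0.6, -0.5]
grip_width: 1.001
grip_force: 0.0
```

Run:
```python
from h import *
go(500,260,60,-.312)
C=cam("wrist"); im=capture("wrist"); cv2.imwrite("pics/w7.png",im[:,:,::-1])
h=cv2.cvtColor(im,cv2.COLOR_RGB2HSV)
for c in blobs((h[:,:,1]<70)&(h[:,:,2]>120),200):
    if c[:,0].min()>0: print(c.mean(0).round(),rect(C,c,29))
print(proj(C,[502.6,259.1,29]))
```

```text
pos [482.2 269.4 163.8] yaw -0.312 tilt [-0.001 -0.001 -1.   ] shift/50 [0.4  0.07 2.08] turn z/.15 -0.0
[492. 386.] (array([207. , 144.1]), array([59.5, 51.1]), 1.259)
[609. 315.] (array([233.8,  33.1]), array([ 87.5, 192.6]), -0.01)
[202. 273.] (array([439.6, 406.8]), array([17.1, 69.4]), -0.845)
[212. 221.] (array([485.9, 374.8]), array([33.6, 43.2]), -1.127)
[322. 166.] (array([505.1, 259. ]), array([52.5, 54.4]), -0.311)
[224. 102.] (array([582.5, 320.8]), array([25.5, 21.3]), 0.332)
[[322.75212585 168.53847919]]
```

View pics/w7.png

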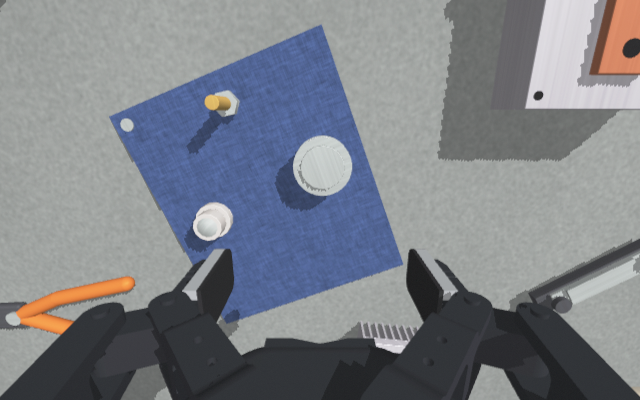

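The wrist view shows the diode centred at (322,166), the pad at (210,221) and the bolt at (225,102), and both fingers clear of them. I go down over the diode.

Run:
```python
from h import *
C=cam("wrist"); D=ray(C,[322.3,166],27)[0]; print(D); go(D[0],D[1],60,-.312)
```

```text
[504.80545932 258.54087049]
pos [482.5 269.1 164. ] yaw -0.313 tilt [-0.001 -0.    -1.   ] shift/50 [0.49 0.06 2.08] turn z/.15 -0.01
```

Emit:
arm_command([
  [[1,0.24,0.03,0.4,0,0,0],[1,0.25,0.03,0.4,0,0,0],[1,0,0,0.4,0,0,0],[1,0,0,0.4,0,0,0],[1,0,0,0.4,0,0,0],[1,0,0,0,0,0,0],[1,0,0,0,0,0,0],[1,0,0,0,0,0,0]],
])

```text
time_s: 14.22
eef_pos: [505.1, 259.4, 64.9]
ee_rot: [-0.0, 0.988, -0.156, 0.001]
force: [-0.5, 0.2, -0.4]
grip_width: 1.001
grip_force: 0.0
```

Run:
```python
from h import *
C=cam("wrist"); im=capture("wrist"); h=cv2.cvtColor(im,cv2.COLOR_RGB2HSV)
for c in blobs((h[:,:,1]<70)&(h[:,:,2]>120),2000):
    if c[:,0].min()>0: print(c.mean(0).round(),rect(C,c,26))
go(504.8,258.5,19,-.312)
```

```text
[319. 231.] (array([506.1, 258.5]), array([53.6, 58.5]), -0.311)
pos [505.  259.4  64.9] yaw -0.312 tilt [ 0.001  0.    -1.   ] shift/50 [0.   0.02 0.92] turn z/.15 -0.0
```

Emit:
arm_command([
  [[1,0,0.02,0.4,0,0,0],[1,0,0,0.3,0,0,0],[1,0,0,0.22,0,0,0],[1,0,0,0,0,0,0],[0.8,0,0,0,0,0,0],[0.6,0,0,0,0,0,0],[0.4,0,0,0,0,0,0],[0.4,0,0,0,0,0,0]],
], squeeze=40)

```text
time_s: 15.28
eef_pos: [504.8, 258.7, 19.2]
ee_rot: [-0.0, 0.988, -0.155, 0.001]
force: [-1.4, 0.0, 5.9]
grip_width: 0.614
grip_force: 41.9
```

Emit:
arm_command([
  [[0.4,0,0,0,0,0,0],[0.4,0,0,0,0,0,0],[0.4,0,0,-0.2,0,0,0],[0.4,0,0,-0.8,0,0,0],[0.4,0,0,-0.8,0,0,0],[0.4,0,0,-0.6,0,0,0],[0.4,0,0,0,0,0,0],[0.4,0,0,0,0,0,0]],
])

```text
time_s: 16.27
eef_pos: [503.6, 258.3, 137.0]
ee_rot: [0.0, 0.988, -0.155, -0.001]
force: [-0.3, -1.1, -2.8]
grip_width: 0.614
grip_force: 43.4
```

Run:
```python
from h import *
z=sense()["eef_pos"][2]-19+26
C=cam("wrist"); im=capture("wrist"); cv2.imwrite("pics/w8.png",im[:,:,::-1]); h=cv2.cvtColor(im,cv2.COLOR_RGB2HSV)
for c in blobs((h[:,:,1]<70)&(h[:,:,2]>120),2000):
    if c[:,0].min()>0: print(c.mean(0).round(),rect(C,c,z))
go(578.6,1.8,150,-.312)
```

```text
[607. 345.] (array([413. , 136.6]), array([38.6, 68.3]), -0.009)
[326. 289.] (array([497.5, 258.9]), array([53. , 77.3]), -0.161)
pos [503.6 258.3 136.8] yaw -0.312 tilt [-0.003 -0.001 -1.   ] shift/50 [ 3.    4.42 -0.26] turn z/.15 -0.0
```

View pics/w8.png

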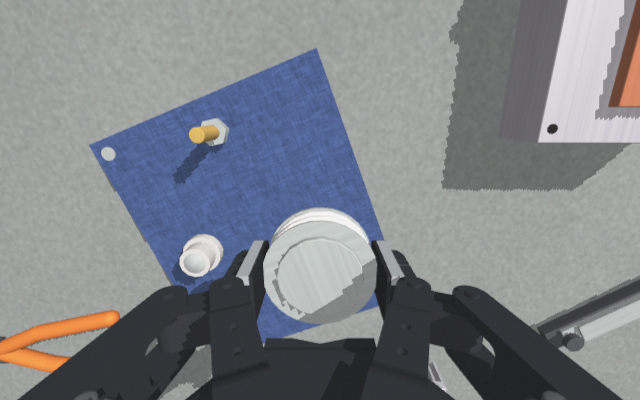

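The diode is held level between the pads, its upper flange spanning columns 263–378 around (320,272); the bolt and pad have not moved.

Run:
```python
from h import *
s=sense(); z=s["eef_pos"][2]
print(ray(cam("wrist"),[320,272],z+7)-s["eef_pos"][:2]);
```

```text
[[ 0.74774884 -1.09597212]]
```

Emit:
arm_command([
  [[0.4,0.42,0.63,-0.05,0,0,0],[0.4,0.43,0.63,-0.05,0,0,0],[0.4,0.43,0.63,-0.04,0,0,0],[0.4,0.43,0.63,-0.04,0,0,0],[0.4,0.43,0.63,-0.04,0,0,0],[0.4,0.43,0.63,-0.04,0,0,0],[0.4,0.43,0.64,0,0,0,0]],
])

```text
time_s: 17.2
eef_pos: [579.0, 1.0, 149.9]
ee_rot: [-0.0, 0.988, -0.155, -0.001]
force: [0.5, 1.2, -2.7]
grip_width: 0.618
grip_force: 43.3
```

Emit:
arm_command([
  [[0.4,0,0,0.3,0,0,0],[0.4,0,0,0.3,0,0,0],[0.4,0,0,0,0,0,0],[0.4,0,0,0,0,0,0]],
])

```text
time_s: 17.7
eef_pos: [579.2, 2.9, 121.4]
ee_rot: [-0.0, 0.988, -0.155, 0.0]
force: [0.1, -0.2, -2.2]
grip_width: 0.617
grip_force: 43.3
```

Run:
```python
from h import *
go(578.6,1.8,74.5,-.312); C=cam("wrist"); im=capture("wrist"); cv2.imwrite("pics/w9.png",im[:,:,::-1])
```

```text
pos [579.2   2.9 121.4] yaw -0.311 tilt [ 0.  0. -1.] shift/50 [-0.    0.02  0.94] turn z/.15 0.01
```

View pics/w9.png

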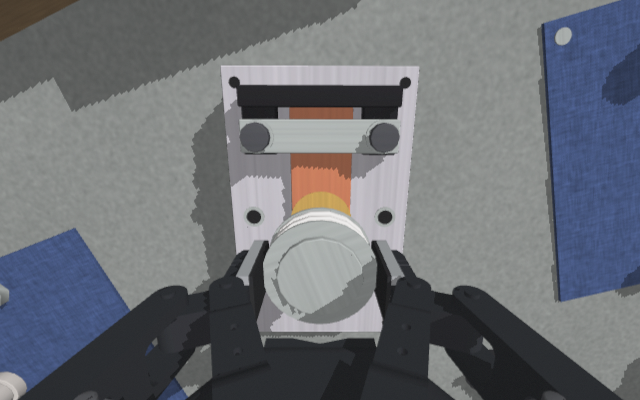

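The diode is over the bar's face, in line. I lower it the 46 mm, check the force, then release.

Emit:
arm_command([
  [[0.4,-0.02,0,0.4,0,0,0],[0.4,0,0,0.3,0,0,0],[0.4,0,0,0.14,0,0,0],[0.4,0,0,0.06,0,0,0],[0.4,0,0,0.03,0,0,0],[0.4,0,0,0,0,0,0],[0.4,0,0,0,0,0,0]],
])

```text
time_s: 18.62
eef_pos: [578.4, 2.4, 75.1]
ee_rot: [-0.0, 0.988, -0.155, 0.0]
force: [-1.0, 0.8, -2.0]
grip_width: 0.615
grip_force: 43.4
```

Emit:
arm_command([
  [[0.4,0,0,0.02,0,0,0],[0.4,0,0,0,0,0,0],[0.75,0,0,0,0,0,0],[0.85,0,0,0,0,0,0],[0.85,0,0,0,0,0,0],[0.85,0,0,0,0,0,0]],
])

```text
time_s: 19.38
eef_pos: [578.2, 2.4, 73.8]
ee_rot: [-0.0, 0.988, -0.155, 0.0]
force: [-0.1, -0.2, 0.9]
grip_width: 0.85
grip_force: 0.0
```

Emit:
arm_command([
  [[0.85,0,0,-0.4,0,0,0],[0.85,0,0,-0.6,0,0,0],[0.85,0,0,-0.8,0,0,0],[0.85,0,0,-0.8,0,0,0],[0.85,0,0,0,0,0,0],[0.85,0,0,0,0,0,0]],
])

```text
time_s: 20.12
eef_pos: [577.9, 2.5, 203.0]
ee_rot: [-0.0, 0.988, -0.155, -0.001]
force: [-0.2, -0.8, -0.1]
grip_width: 0.849
grip_force: 0.0
```

Run:
```python
from h import *
C=cam("wrist"); im=capture("wrist"); cv2.imwrite("pics/w10.png",cv2.resize(im[60:320,180:460],None,fx=2,fy=2)[:,:,::-1])
print("exp diode top c",proj(C,[578.6,1.8,84]),"rim",proj(C,[578.6,1.8,81])); go(505,-345,190,.36)
```

```text
exp diode top c [[319.38487965 196.42242301]] rim [[319.38660762 195.47560881]]
pos [577.8   2.5 202.6] yaw -0.312 tilt [-0.002  0.    -1.   ] shift/50 [0.75 7.06 0.25] turn z/.15 -4.48
```

View pics/w10.png

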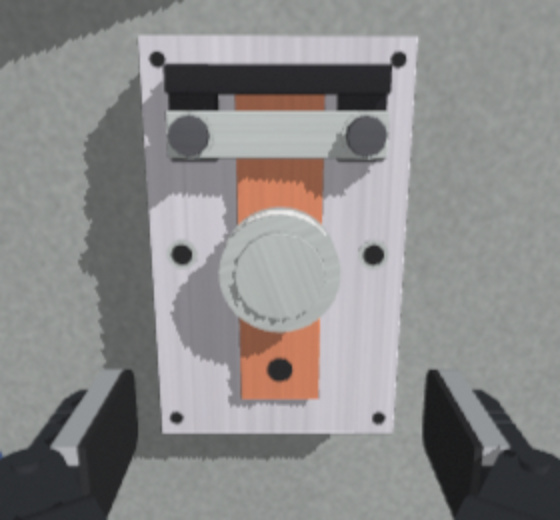

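The diode stands with its pole face at crop (281,274), i.e. pixel (320.5,197), against (319.4,196.4) expected: centred within about 1 mm, and the bar still home. The angle is next.

Emit:
arm_command([
  [[0.6,0.1,0.88,0.03,0,0,0],[0.6,0.1,0.88,0.03,0,0,0],[0.6,0.1,0.88,0.03,0,0,0],[0.6,0.09,0.88,0.03,0,0,0],[0.6,0.09,0.88,0.03,0,0,0],[0.6,0.09,0.88,0.03,0,0,0],[0.6,0.09,0.89,0.03,0,0,0],[0.6,0.09,0.89,0.04,0,0,0]],
])

```text
time_s: 21.18
eef_pos: [504.8, -346.1, 189.9]
ee_rot: [-0.001, 0.988, -0.156, -0.001]
force: [1.1, -0.6, 0.9]
grip_width: 0.602
grip_force: 0.0
```

Emit:
arm_command([
  [[0.6,0,0,0.3,0,0,-0.75],[0.6,0,0,0.3,0,0,-0.75],[0.6,0,0,0.3,0,0,-0.75],[0.6,0,0,0.3,0,0,-0.75],[0.6,0,0,0.3,0,0,-0.75],[0.6,0,0,0,0,0,-0.73],[0.6,0,0,0,0,0,0],[0.6,0,0,0,0,0,0]],
])

```text
time_s: 22.18
eef_pos: [505.4, -344.9, 115.9]
ee_rot: [-0.0, 0.984, 0.178, -0.0]
force: [-0.3, -0.5, -0.5]
grip_width: 0.604
grip_force: 0.0
```

Run:
```python
from h import *
cu("wrist",9,"w11"); go(517.3,-357.5,60,.36)
```

```text
face px [339. 194.] xy 516.9 -358.0 d 36.0 36.5
copper px [340. 191.] (array([ 516.8, -359.4]), array([100.1,  42.9]), 0.36)
pos [ 505.4 -345.   116.1] yaw 0.358 tilt [-0.  0. -1.] shift/50 [0.13 0.32 1.12] turn z/.15 -0.01
```

Emit:
arm_command([
  [[0.6,0.13,0.32,0.5,0,0,0],[0.6,0,0,0.5,0,0,0],[0.6,0,0,0.5,0,0,0],[0.6,0,0,0.3,0,0,0],[0.6,0,0,0.15,0,0,0],[0.6,0,0,0,0,0,0],[0.6,0,0,0,0,0,0]],
])

```text
time_s: 23.1
eef_pos: [517.6, -358.0, 19.7]
ee_rot: [0.001, 0.984, 0.179, 0.0]
force: [1.2, -0.2, 0.4]
grip_width: 0.605
grip_force: 0.0
```

Run:
```python
from h import *
cu("wrist",9); go(517,-358,17.3,.36)
```

```text
face px [324. 285.] xy 502.5 -366.5 d 3.5 14.6
face px [316. 237.] xy 527.3 -352.4 d 12.3 35.5
copper px [319. 249.] (array([ 515.1, -358.4]), array([104.5,  44.4]), 0.361)
pos [ 517.5 -358.    19.7] yaw 0.36 tilt [ 0.001 -0.001 -1.   ] shift/50 [-0.01 -0.    0.05] turn z/.15 -0.0
```

Emit:
arm_command([
  [[0.6,0,0,0.05,0,0,0],[0.6,0,0,0,0,0,0],[0.4,0,0,0,0,0,0],[0.2,0,0,0,0,0,0],[0.2,0,0,0,0,0,0],[0.2,0,0,0,0,0,0]],
], squeeze=50)

```text
time_s: 23.9
eef_pos: [517.4, -357.8, 16.7]
ee_rot: [0.0, 0.984, 0.179, 0.0]
force: [-1.1, 1.3, 5.4]
grip_width: 0.448
grip_force: 50.8
```

Emit:
arm_command([
  [[0.2,0,0,-0.3,0,0,0],[0.2,0,0,-0.8,0,0,0],[0.2,0,0,-0.8,0,0,0],[0.2,0,0,-0.8,0,0,0],[0.2,0,0,0,0,0,0],[0.2,0,0,0,0,0,0]],
])

```text
time_s: 24.65
eef_pos: [516.8, -357.3, 150.3]
ee_rot: [-0.001, 0.984, 0.179, -0.001]
force: [0.2, -0.6, -3.1]
grip_width: 0.442
grip_force: 50.9
```

Run:
```python
from h import *
s=sense(); print(s["force"],s["wrist_torque"])
C,im=cu("wrist",s["eef_pos"][2]-17.3+9,"w12"); go(578.6,1.8,170,-.312)
```

```text
[ 0.23031022 -0.62304204 -3.10092504] [-0.02180509 -0.03340857 -0.05657399]
face px [325. 287.] xy 502.1 -366.2 d 3.4 16.1
face px [315. 238.] xy 527.0 -351.3 d 10.8 34.3
copper px [320. 249.] (array([ 515.8, -358.4]), array([102.7,  43.6]), 0.346)
pos [ 516.7 -357.2  149.7] yaw 0.36 tilt [-0.002  0.002 -1.   ] shift/50 [ 3.69 -6.28 -0.41] turn z/.15 4.48
```

View pics/w12.png

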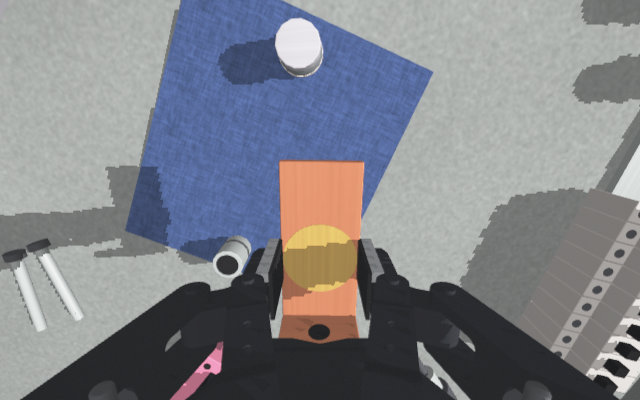

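The angle is held level, face centre at (320,258) between the pads and tab towards the robot. The jar (300,48) and socket (232,258) are undisturbed. I carry it over the stack.

Emit:
arm_command([
  [[0.2,0.46,-0.78,-0.06,0,0,0],[0.2,0.46,-0.78,-0.05,0,0,0],[0.2,0.46,-0.78,-0.05,0,0,0],[0.2,0.46,-0.78,-0.05,0,0,0],[0.2,0.46,-0.79,-0.05,0,0,0],[0.2,0.46,-0.79,-0.05,0,0,0],[0.2,0.46,-0.79,-0.05,0,0,0],[0.2,0.47,-0.79,-0.05,0,0,0]],
])

```text
time_s: 25.7
eef_pos: [578.9, 2.7, 170.5]
ee_rot: [-0.0, 0.984, 0.179, -0.001]
force: [-0.0, -0.2, -2.5]
grip_width: 0.444
grip_force: 51.0
```

Emit:
arm_command([
  [[0.2,0,0,0,0,0,0.75],[0.2,0,0,0,0,0,0.75],[0.2,0,0,0,0,0,0.75],[0.2,0,0,0,0,0,0.75],[0.2,0,0,0,0,0,0.75],[0.2,0,0,0,0,0,0.73],[0.2,0,0,0,0,0,0],[0.2,0,0,0,0,0,0]],
])

```text
time_s: 26.7
eef_pos: [579.1, 1.2, 171.1]
ee_rot: [-0.0, 0.988, -0.154, -0.001]
force: [0.2, 1.0, -2.1]
grip_width: 0.445
grip_force: 51.1
```

Run:
```python
from h import *
go(578.6,1.8,98.5,-.312)
C,im=cu("wrist",sense()["eef_pos"][2]-8.3)
```

```text
pos [579.1   1.2 171.1] yaw -0.31 tilt [-0.001  0.    -1.   ] shift/50 [-0.01 -0.01  1.45] turn z/.15 0.01
copper px [ 19. 279.] (array([615.4, 154.2]), array([ 5.6, 26.7]), -1.36)
copper px [320. 242.] (array([5.811e+02, 2.000e-01]), array([ 43.6, 109.3]), -0.308)
copper px [319. 113.] (array([647. , -20.6]), array([21.8,  3.4]), 1.262)
```

Emit:
arm_command([
  [[0.2,-0.01,-0.01,0.5,0,0,0],[0.2,0,0,0.4,0,0,0],[0.2,0,0,0.3,0,0,0],[0.2,0,0,0.15,0,0,0],[0.2,0,0,0.07,0,0,0],[0.2,0,0,0.03,0,0,0],[0.2,0,0,0,0,0,0],[0.2,0,0,0,0,0,0]],
])

```text
time_s: 27.75
eef_pos: [579.2, 1.8, 99.6]
ee_rot: [0.0, 0.988, -0.155, 0.0]
force: [0.2, -0.5, -2.8]
grip_width: 0.442
grip_force: 51.1
```

Emit:
arm_command([
  [[0.2,-0.01,0,0.02,0,0,0],[0.2,0,0,0.01,0,0,0],[0.2,0,0,0,0,0,0],[0.2,0,0,0,0,0,0]],
])

```text
time_s: 28.25
eef_pos: [578.6, 1.9, 97.8]
ee_rot: [0.0, 0.988, -0.155, 0.0]
force: [-0.5, 0.4, -2.1]
grip_width: 0.449
grip_force: 51.1
```

Emit:
arm_command([
  [[0.2,0,0,0.01,0,0,0],[0.2,0,0,0,0,0,0],[0.2,0,0,0,0,0,0]],
])

```text
time_s: 28.62
eef_pos: [578.6, 2.0, 97.7]
ee_rot: [-0.0, 0.988, -0.155, 0.0]
force: [-2.6, 1.0, 4.7]
grip_width: 0.445
grip_force: 51.8
```

Emit:
arm_command([
  [[0.6,0,0,0,0,0,0],[0.6,0,0,0,0,0,0],[0.6,0,0,0,0,0,0],[0.6,0,0,-0.4,0,0,0],[0.6,0,0,-0.8,0,0,0],[0.6,0,0,-0.8,0,0,0],[0.6,0,0,0,0,0,0],[0.6,0,0,0,0,0,0]],
])

```text
time_s: 29.62
eef_pos: [578.2, 2.0, 196.5]
ee_rot: [-0.0, 0.988, -0.155, -0.001]
force: [0.6, 0.1, 0.2]
grip_width: 0.6
grip_force: 0.0
```

Run:
```python
from h import *
C,im=cu("wrist",90,"w13"); print(proj(C,[578.6,1.8,90]))
go(483,375,150,-.312)
```

```text
copper px [ 42. 266.] (array([596.1, 254.7]), array([ 8.7, 39.2]), -1.394)
copper px [319. 201.] (array([575.7,   3.1]), array([ 43.1, 106.3]), -0.311)
copper px [319. 111.] (array([646.5, -20.2]), array([33.6,  5.1]), 1.26)
copper px [32. 13.] (array([774.6, 149.1]), array([21.3, 68.4]), -1.489)
[[318.84867039 201.16536593]]
pos [578.1   2.  196.1] yaw -0.312 tilt [-0.002  0.    -1.   ] shift/50 [-4.1  -6.51  0.92] turn z/.15 -0.0
```

Emit:
arm_command([
  [[0.7,-0.51,-0.81,0.05,0,0,0],[0.7,-0.51,-0.81,0.05,0,0,0],[0.7,-0.51,-0.81,0.1,0,0,0],[0.7,-0.51,-0.81,0.1,0,0,0],[0.7,-0.51,-0.81,0.1,0,0,0],[0.7,-0.51,-0.81,0.15,0,0,0],[0.7,-0.51,-0.81,0.15,0,0,0],[0.7,-0.5,-0.81,0.2,0,0,0]],
])

```text
time_s: 30.68
eef_pos: [483.5, 374.1, 150.9]
ee_rot: [0.001, 0.988, -0.155, -0.001]
force: [0.3, 0.2, 0.5]
grip_width: 0.702
grip_force: 0.0
```

Emit:
arm_command([
  [[0.7,0,0,0,0,0,0],[0.7,0,0,0,0,0,0]],
])

```text
time_s: 30.92
eef_pos: [484.3, 372.2, 151.5]
ee_rot: [0.001, 0.988, -0.155, -0.001]
force: [1.2, -0.1, -0.3]
grip_width: 0.697
grip_force: 0.0
```

Run:
```python
from h import *
im=cv2.imread("pics/w13.png"); h=cv2.cvtColor(im,cv2.COLOR_BGR2HSV); H,S,V=[h[:,:,i].astype(int) for i in range(3)]
m=(H>=15)&(H<30)&(S>90)&(V>60)
m[:,:270]=0;m[:,370:]=0
for c in blobs(m,80): print("face13",c.mean(0),cv2.boundingRect(c.reshape(-1,1,2)))
C=cam("wrist"); im=capture("wrist"); cv2.imwrite("pics/w14.png",im[:,:,::-1]); h=cv2.cvtColor(im,cv2.COLOR_RGB2HSV)
for c in blobs((h[:,:,1]<70)&(h[:,:,2]>120),200):
    if c[:,0].min()>0: print(c.mean(0).round(),cv2.boundingRect(c.reshape(-1,1,2)),rect(C,c,13))
print(proj(C,[[484,375.5,3],[484,375.5,13],[484,375.5,29]]))
go(484,375.5,60,-.312)
cr=im[120:320,210:430]; cv2.imwrite("pics/v.png",np.hstack([cv2.resize(cr,(400,364))[:,:,::-1],cv2.resize(cv2.imread("pics/w13.png")[80:300,200:440],(397,364))]))
```

```text
face13 [319.5        200.96825397] (297, 180, 46, 43)
[183. 389.] (156, 375, 52, 25) (array([305.7, 595.9]), array([23.3, 72. ]), -1.257)
[465. 383.] (446, 355, 44, 45) (array([213.3, 287.6]), array([79.5, 36.4]), 0.317)
[399. 263.] (384, 241, 31, 46) (array([389.2, 316.7]), array([56.8, 14.7]), 0.102)
[309. 196.] (291, 176, 38, 41) (array([482.9, 382.1]), array([36.4, 37.4]), -1.107)
[334.  64.] (320, 50, 29, 31) (array([583.8, 326.8]), array([21.1, 24.2]), -0.611)
[549. 188.] (423, 0, 217, 400) (array([364.2, 192.2]), array([210.5, 473.4]), -0.01)
[[315.61263754 190.21659155]
 [315.48829531 192.96568932]
 [315.27035534 197.78415127]]
pos [484.7 371.9 151.9] yaw -0.313 tilt [-0.001 -0.001 -1.   ] shift/50 [-0.04 -0.06  1.84] turn z/.15 -0.01
```

View pics/v.png

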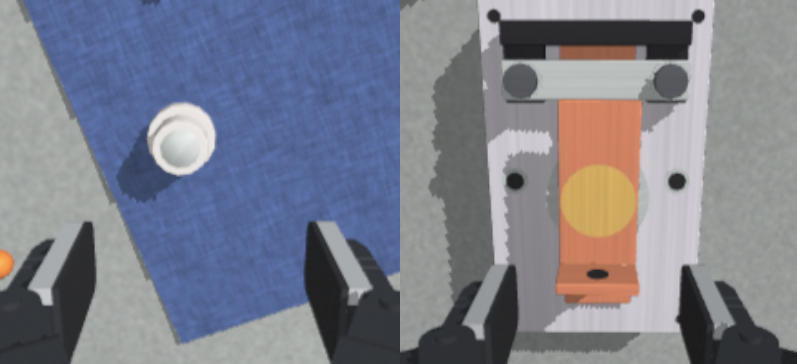

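Left: the pad's foot is at (309,196) and its dome at (309,202). Right: the angle lies on the diode, face at (319.5,201) against (318.8,201.2) expected, its tab at the outer end. Now the pad.

Run:
```python
from h import *
C=cam("wrist"); print(ray(C,[309.5,195.5],12),ray(C,[309.2,201.5],30))
go(482.7,382,55,-.312)
```

```text
[[483.44727618 381.49450227]] [[482.97813646 381.32350495]]
pos [484.7 371.9 151.9] yaw -0.313 tilt [-0.001 -0.001 -1.   ] shift/50 [-0.1  -0.18  1.94] turn z/.15 -0.01
```

Emit:
arm_command([
  [[0.7,-0.08,-0.17,0.4,0,0,0],[0.7,0,0,0.4,0,0,0],[0.7,0,0,0.4,0,0,0],[0.7,0,0,0.4,0,0,0],[0.7,0,0,0.34,0,0,0],[0.7,0,0,0,0,0,0],[0.7,0,0,0,0,0,0],[0.7,0,0,0,0,0,0]],
])

```text
time_s: 31.98
eef_pos: [483.6, 382.3, 56.1]
ee_rot: [-0.0, 0.988, -0.156, 0.001]
force: [-0.8, 0.4, -0.7]
grip_width: 0.698
grip_force: 0.0
```

Run:
```python
from h import *
C=cam("wrist"); im=capture("wrist"); h=cv2.cvtColor(im,cv2.COLOR_RGB2HSV)
m=(h[:,:,1]<70)&(h[:,:,2]>100); m[:,:277]=0; m[:,363:]=0
for c in blobs(m,300): print(c.mean(0).round(),cv2.boundingRect(c.reshape(-1,1,2)),rect(C,c,13),rect(C,c,3))
print(proj(C,[[483.2,381.4,13],[483.2,381.4,29]]))
go(483.2,381.4,29.5,-.312)
```

```text
[283. 322.] (277, 300, 19, 39) (array([428.3, 423.5]), array([12.6, 30.7]), -0.352) (array([421.1, 427.3]), array([13.4, 32.5]), -0.352)
[319. 233.] (291, 201, 58, 65) (array([482.3, 382.6]), array([35.7, 42.4]), -0.637) (array([478.2, 383.9]), array([37.8, 44.9]), -0.637)
[350.  33.] (338, 7, 25, 51) (array([584. , 333.5]), array([12.1, 22.7]), -0.118) (array([585.9, 332. ]), array([12.9, 24. ]), -0.118)
[[320.21557747 231.82310271]
 [320.24321931 242.72722989]]
pos [483.5 382.3  56. ] yaw -0.312 tilt [ 0.001  0.001 -1.   ] shift/50 [-0.    0.02  0.53] turn z/.15 -0.0
```

Emit:
arm_command([
  [[0.7,0,0.01,0.3,0,0,0],[0.7,0,0,0.23,0,0,0],[0.6,0,0,0,0,0,0],[0.4,0,0,0,0,0,0],[0.2,0,0,0,0,0,0],[0.1,0,0,0,0,0,0],[0.1,0,0,0,0,0,0],[0.1,0,0,0,0,0,0]],
], squeeze=30)

```text
time_s: 33.02
eef_pos: [483.3, 381.8, 29.3]
ee_rot: [-0.0, 0.988, -0.155, 0.0]
force: [0.3, 0.2, 3.7]
grip_width: 0.31
grip_force: 29.8
```

Run:
```python
from h import *
s=sense(); print(s["eef_pos"]); go(578.5,1.6,170,-.312)
```

```text
[483.34473442 381.77388414  29.25419113]
pos [483.3 381.8  29.3] yaw -0.312 tilt [ 0.001  0.    -1.   ] shift/50 [ 4.15  6.65 -2.81] turn z/.15 -0.0
```

Emit:
arm_command([
  [[0.1,0,0,-0.3,0,0,0],[0.1,0,0,-0.8,0,0,0],[0.1,0,0,-0.8,0,0,0],[0.1,0,0,-0.91,0,0,0]],
])

```text
time_s: 33.52
eef_pos: [482.6, 381.4, 170.9]
ee_rot: [0.0, 0.988, -0.155, -0.0]
force: [1.1, -0.1, -0.7]
grip_width: 0.312
grip_force: 29.7
```

Emit:
arm_command([
  [[0.1,0.51,0.83,0,0,0,0],[0.1,0.52,0.83,0,0,0,0],[0.1,0.52,0.83,0,0,0,0],[0.1,0.52,0.83,0,0,0,0],[0.1,0.52,0.83,0,0,0,0],[0.1,0.52,0.83,0,0,0,0],[0.1,0.52,0.83,0,0,0,0],[0.1,0.52,0.83,0,0,0,0]],
])

```text
time_s: 34.52
eef_pos: [578.6, 0.4, 170.0]
ee_rot: [-0.0, 0.988, -0.155, 0.0]
force: [-0.2, 0.5, -0.9]
grip_width: 0.311
grip_force: 29.8
```

Emit:
arm_command([
  [[0.1,0,0,0.4,0,0,0],[0.1,0,0,0,0,0,0],[0.1,0,0,0,0,0,0],[0.1,0,0,0,0,0,0]],
])

```text
time_s: 35.02
eef_pos: [578.8, 2.5, 150.2]
ee_rot: [0.0, 0.988, -0.155, 0.001]
force: [-0.4, -0.0, -1.0]
grip_width: 0.309
grip_force: 29.8
```

Run:
```python
from h import *
s=sense(); print(s["force"],s["grip_width"]); go(578.5,1.6,117.3,-.312)
C=cam("wrist"); im=capture("wrist"); h=cv2.cvtColor(im,cv2.COLOR_RGB2HSV)
z=s["eef_pos"][2]; m=(h[:,:,1]<70)&(h[:,:,2]>100); m[:,:277]=0; m[:,363:]=0
for c in blobs(m,300): print(c.mean(0).round(),cv2.boundingRect(c.reshape(-1,1,2)))
p=s["eef_pos"]; print("exp foot far edge/centre/dome",proj(C,[p+[18*np.cos(-.312),18*np.sin(-.312),-16],p-[0,0,16],p+[0,0,2]]))
```

```text
[-0.37600425 -0.01801761 -0.9540464 ] 0.30863831413780696
pos [578.8   2.5 150.2] yaw -0.311 tilt [ 0.001 -0.    -1.   ] shift/50 [0.   0.02 0.66] turn z/.15 0.01
[318. 316.] (282, 293, 76, 51)
[320. 204.] (277, 108, 86, 183)
[316.  32.] (277, 0, 86, 89)
exp foot far edge/centre/dome [[318.45534174 219.91377076]
 [318.40885547 251.37306538]
 [318.25963979 268.44432287]]
```

Emit:
arm_command([
  [[0.1,0,0.02,0.3,0,0,0],[0.1,0,0,0.2,0,0,0],[0.1,0,0,0.1,0,0,0],[0.1,0,0,0.05,0,0,0],[0.1,0,0,0,0,0,0],[0.1,0,0,0,0,0,0],[0.1,0,0,0,0,0,0]],
])

```text
time_s: 35.95
eef_pos: [578.3, 1.0, 117.0]
ee_rot: [0.0, 0.988, -0.155, 0.0]
force: [0.4, 0.8, -2.0]
grip_width: 0.309
grip_force: 29.9
```

Emit:
arm_command([
  [[0.1,0,0,0.02,0,0,0],[0.1,0,0,0,0,0,0],[0.1,0,0,0,0,0,0]],
])

```text
time_s: 36.33
eef_pos: [578.4, 1.0, 116.2]
ee_rot: [0.0, 0.988, -0.155, 0.0]
force: [-2.1, 0.5, 5.4]
grip_width: 0.311
grip_force: 30.2
```

Contact. I release and rise.

Emit:
arm_command([
  [[0.4,0,0,0,0,0,0],[0.6,0,0,0,0,0,0],[0.6,0,0,0,0,0,0],[0.6,0,0,-0.3,0,0,0],[0.6,0,0,-0.7,0,0,0],[0.6,0,0,-0.8,0,0,0],[0.6,0,0,0,0,0,0],[0.6,0,0,0,0,0,0]],
])

```text
time_s: 37.33
eef_pos: [578.0, 1.1, 205.8]
ee_rot: [-0.0, 0.988, -0.155, -0.0]
force: [-1.3, -0.0, 0.1]
grip_width: 0.598
grip_force: 0.0
```

Run:
```python
from h import *
C=cam("wrist"); im=capture("wrist"); cv2.imwrite("pics/w15.png",cv2.resize(im[60:320,180:460],None,fx=2,fy=2)[:,:,::-1])
print("pad foot,dome exp px",proj(C,[[578.5,1.6,100],[578.5,1.6,118]]),sense()["eef_pos"])
```

```text
pad foot,dome exp px [[318.00678935 201.65900251]
 [317.88793489 208.53237033]] [577.85066027   1.0627649  205.20043241]
```

View pics/w15.png

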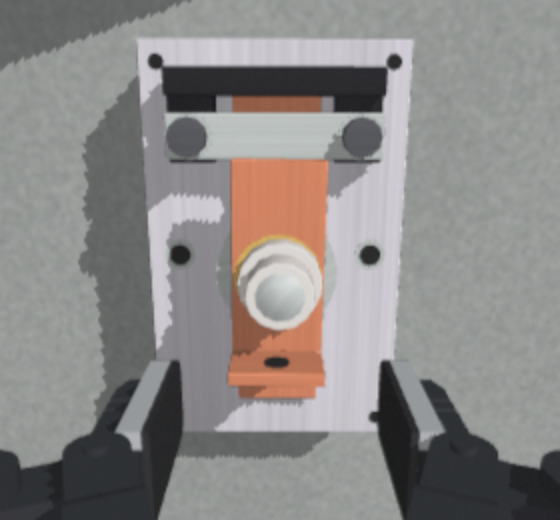

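The pad stands with its foot at crop (279,283), i.e. pixel (319.5,201.5), against (318,201.7) expected, so it is centred within about 2 mm. The stack is upright and the fingers are clear. I hand in.

```bash
python3 -c "
from rig import *
print(finish_job())"
```

```text
the job is handed in; nothing more can be done
None
```

The bar is home against the stop, with the diode, angle and pad stacked on it, each centred to about 2 mm in the wrist images; I handed the job in with the gripper clear at about 37 s, no verdict was returned, and I viewed 15 pictures against the limit of 14.

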